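Hold the turnover flap at its balance point

ROBOT

A 6-joint arm with a two-finger parallel gripper is mounted at the origin on the work surface. World frame = base frame: x ahead of the robot, y to its left, z up, the work surface at z = 0. Lengths are in m, angles in degrees, forces in N, time in s.
With the tool pointing down it reaches from about 0.35 to 0.725 m from the base axis. Payload 4.3 kg.
Tool frame: the origin (TCP) lies between the finger pads; the fingertips stand 22 mm ahead of it and the grasp point (between the pads) lies 3 mm ahead of it; z points along the fingers, y is the line along which they close (so a half turn about z gives the same grasp; the last joint's range is limited). The gripper opens to 85 mm and grips with 20 to 120 N. Pads are 22 mm wide; open, the fingers measure 114 mm over their backs; the gripper's body (76 mm by 85 mm) begins 54 mm behind the grasp point. The pads swing forward as they close: fully open they stand 13 mm farther back than shut.
Start: joints at [66.618, 21.618, 4.641, 73.018, 0, 83.68], TCP at [0.169, 0.55, 0.228] pointing down, gripper open.
Joint ranges: [-156.06, 156.06], [-48.1, 94.91], [-58.44, 69.94], [-101.28, 121.22], [-78.64, 73.56], [-180, 180]. Speed limits (degrees/s): [147.25, 147.25, 180, 180, 180, 180].

INTERFACE

Orientations are given as a 3x3 rotation matrix whose columns are the frame's x, y, z axes.
In Python, from rig import arm gives the robot as it stands.
- The arm moves only by the shell command python3 -m inch 'ROWS' [FORCE]. ROWS is JSON, a list of rows, each an object with "slide": the shift along the tool's x, y, z in m, a list of three; "dr": the turn, a rotation vector about the tool's x, y, z in rad, a list of three; "fingers": the finger opening in m, from 0 to 0.0854. In form: [{"slide": [tx, ty, tz], "dr": [ax, ay, az], "fingers": fingers}, ...]. A call has 1 to 10 rows; each row shifts and turns the commanded pose from where the row before left it, along the tool's axes as they then stand; what a row does not reach is not made up. A row lasts 1/12 s, in which the tool goes at most 41.7 mm and 7.16 degrees, less where a joint would pass 70% of its speed; a pose out of reach is approached as far as the arm can. A call with a gripper value outside its range is refused whole. The fingers move at their own pace and stop on an object; FORCE is the grip in N (left out, the last holds). Time passes only in rows, so rows that do not move let the fingers close. It gives the time, the measured TCP pose, the force, the opening and the grip force at its end, in the units of the state.
- arm.state(): the state, without advancing time (a new reading comes with each control period).
- arm.get_image(name): name is "scene" or "side" or "wrist"; returns (picture, depth): 420x560x3 uint8, red, green, blue; 420x560 float32, m along the optical axis (not along the pixel's ray), 0 where there is no reading.
- arm.calibration(name): a dict with "vfov" (degrees; the focal length in pixels is half the picture's height over the tangent of half this angle, whatever the lens; pixels are square), "cx", "cy" (the principal point, pixels), "pose" (4x4, takes a point from camera to world coordinates). Camera axes: x right, y up, looking along -z (the intrinsics and any distortion apply to the point x, -y, -z); pixel columns grow to the right and rows downward; lengths in m; the calibration is good to about 2 mm. A picture is of the moment at which its call begins: read the wrist's pose just before it. calibration takes no time and is no camera call; for the wrist camera it gives the pose at the moment of the call.
- arm.job_done(): hands the job in; it is judged then, once.
The state is a dict: "time_s": time; "joint_pos": joint angles; "qvel": joint speeds; "tau": joint torques, N m; "position": TCP position; "tcp_rot": TCP orientation; "force": force on the tool from outside, world axes, zero at the start; "wrist_torque": the same for the moment, N m; "finger_gap": finger opening in m; "gripper_force": force on a finger pad.
Only numpy, scipy, OpenCV 4.12 (cv2) and the standard library are available. Lean on these libraries where they do the work, as an engineer would, in place of code of your own. Each camera call takes 0.05 s, during which the arm holds its last target. There are 200 camera calls.

TASK

Free the flap of the turnover fixture by turning its orange wing knob clockwise (seen from above) as far as it goes. Then swing the flap, which has a red handle bar, up and away from its rests to its over-centre balance point, where it would fall neither forward nor back (the red pointer on the hinge stands at the yellow mark), without letting it go over to the far side, and finish while still holding it there, at rest, in the fingers. Leave the tape roll and the wooden block where they lie.

Things in the scene. Friction and masses are not known exactly. Their poses are not given: they have to be found in the camera images.
- fixture: Fixed fixture. Origin on the table under the middle of the hinge line, which is 60 mm up, parallel to its y axis. The flap lies towards its -x and swings up and over towards +x. Dark base plate x -155 to 80, y -150 to 150, 12 mm thick; blue hinge cheeks 78 mm high; rear stop posts 105 mm. On the -y cheek a white disc has a yellow mark at the balance angle; the flap's red pointer turns over it.
- hinge (a joint): Flap angle, rad: 0 = level on its rests (start), grows as lifted, 1.57 = board upright, stop at 2.4. Plywood board 135 x 160 x 12 mm, 12 to 147 mm out from the hinge, with a steel lattice bracket 64 mm high on top, so it balances before upright, at 1.27 rad. About 0.55 kg, varies by a fifth; free hinge: it falls either way if let go. The clamp tongue locks it down.
- handle_bar (a point): Middle of the red handle bar, on its axis. Round bar 14 mm thick, 120 mm between its side arms, parallel to the hinge, 200 mm out from it; 53 mm from bar axis to board edge. In fixture coordinates x = -0.2 cos(hinge), y = 0, z = 0.06 + 0.2 sin(hinge): 60 mm above the table at the start. The bar may turn between the pads. Axes of the flap: y along the bar, -x outward from the hinge.
- flap: The flap: plywood board, lattice bracket and, rigidly on its free edge, a red handle with two 10 mm steel arms. Its origin lies on the hinge line, midway along it; axes as handle_bar.
- clamp (a joint): Angle of wing knob and its clamp tongue, rad: 0 = steel tongue points to fixture -y over the flap's edge (locked); grows clockwise seen from above; 1.45 = end stop, tongue points to fixture -x beside the flap (free; clear of the flap from about 1.1). Starts at 0 to 0.15. Light friction (0.05 N m), stays where it is left.
- clamp_grip (a point): Grip point of the orange wing knob, on its vertical axis, 104 mm above the table, at fixture x -85, y 115 mm. Wing 48 long, 14 wide, 28 mm high (88 to 116 above the table); long side along its own y and the tongue (tongue 68 to 76 above the table); pinch it across its width, along its x. Its axes are the fixture's turned by minus the joint angle about z.
- tape: Bystander: yellow tape roll lying flat, 96 mm across, 24 mm high; origin under its centre.
- block: Bystander: wooden block 75 x 50 x 35 mm; origin under its centre.

How it is judged (in metres and radians):
On the way:
1. the wing knob is turned clockwise until its tongue is clear of the flap (value of joint clamp above 1.15 rad and value of joint hinge below 0.15 rad), for 0.1 s.
At the end, for the whole second after the job is handed in: The knob is turned free (above 1.1 rad), the flap stands within 0.08 rad of its balance point (1.27 rad) and at rest (under 0.1 rad/s), and the fingers are on the flap, holding it (contact force above 0.3 N) (value of joint clamp above 1.1 rad and value of joint hinge between 1.19 and 1.35 rad and velocity of joint hinge between -0.1 and 0.1 rad/s and contact force between the fingers and flap above 0.3 N); the arm keeps its last pose, push and grip.
It fails at once if the flap goes over to the far side (beyond 1.65 rad) (value of joint hinge above 1.65 rad).
It fails at once if tape roll or block moved by more than 30 mm (distance of any of tape, block from where it was at the start of the episode above 0.03 m).
It also fails if it takes over 58 s, if anything falls off the work surface, if the arm or the gripper's body presses on something with over 40 N, if the wrist force passes 120 N, or if a joint passes its speed limit or range.

## Working session

There is one attempt and no reset: what is moved stays moved. The work goes in short steps, Python scripts to look and compute and a shell command to move; the robot and the scene stay as the last step left them, time stands still between calls to the robot, and variables do not carry over. Pictures are saved under pics/ and viewed, at most 10 in all, crops included, and the job is handed in when it is done.

```bash
ls; mkdir -p pics
python3 - <<'E'
from rig import arm
import cv2,numpy as np
s=arm.state();print({k:np.round(v,3).tolist() for k,v in s.items()})
for n in("scene","side"):
    im,d=arm.get_image(n);cv2.imwrite(f"pics/{n}0.png",im[:,:,::-1]);np.savez(f"pics/{n}0.npz",im=im,d=d)
    c=arm.calibration(n);print(n,{k:np.round(v,4).tolist() if not isinstance(v,str) else v for k,v in c.items()})
a=cv2.imread("pics/scene0.png");b=cv2.imread("pics/side0.png")
E
```

```text
pics
{'time_s': 0.0, 'joint_pos': [66.618, 21.662, 4.563, 73.016, 0.003, 83.681], 'qvel': [0.068, 0.048, 0.093, 0.067, 0.008, -0.059], 'tau': [-0.0, -46.361, 26.987, 0.021, -0.0, 0.0], 'position': [0.168, 0.549, 0.227], 'tcp_rot': [[-0.956, 0.293, -0.001], [0.293, 0.956, -0.002], [0.0, -0.002, -1.0]], 'force': [-0.15, -0.427, -0.165], 'wrist_torque': [-0.01, 0.016, 0.009], 'gripper_force': 0.0, 'finger_gap': 0.085}
scene {'vfov': 51.3986, 'cx': 280.5011, 'cy': 208.1359, 'pose': [[-0.6977, -0.5934, 0.4013, 0.9144], [0.7164, -0.5807, 0.3868, 0.3845], [0.0035, 0.5574, 0.8303, 0.8763], [0.0, 0.0, 0.0, 1.0]]}
side {'vfov': 49.3448, 'cx': 275.8102, 'cy': 210.9199, 'pose': [[0.8966, 0.2712, -0.35, 0.1716], [-0.4426, 0.5757, -0.6875, -0.6727], [0.0151, 0.7714, 0.6362, 0.6975], [0.0, 0.0, 0.0, 1.0]]}
```

View pics/scene0.png

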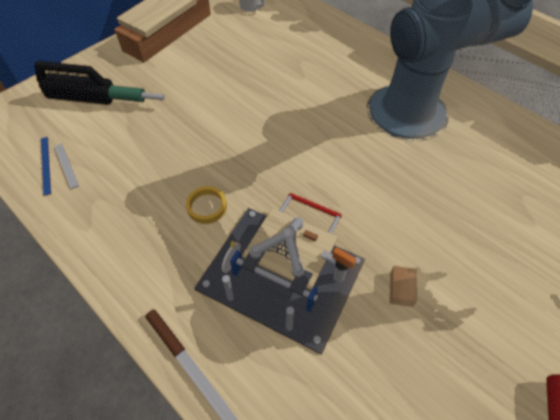

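View pics/side0.png

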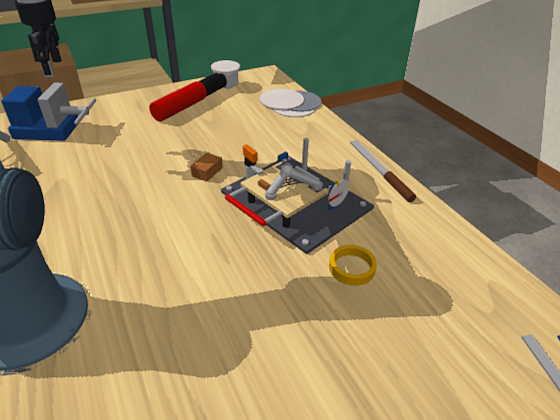

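The scene view shows the red bar from (291,196) to (340,215), the orange knob at (344,258), the tape at (207,204) and the block at (403,285). In the side view the bar runs (227,198) to (264,222) and the knob is at (250,153). Next I segment by colour and turn these into positions.

```bash
cat > h.py <<'E'
import numpy as np, cv2
from rig import arm
def cloud(d,c):
    f=210/np.tan(np.radians(c["vfov"]/2)); v,u=np.mgrid[:420,:560]
    p=np.stack([(u-c["cx"])*d/f,-(v-c["cy"])*d/f,-d],-1); P=np.array(c["pose"])
    return p@P[:3,:3].T+P[:3,3]
def mask(im,lo,hi,roi,d):
    h=cv2.cvtColor(im,cv2.COLOR_RGB2HSV); m=cv2.inRange(h,np.array(lo),np.array(hi))>0
    r=np.zeros_like(m); u0,u1,v0,v1=roi; r[v0:v1,u0:u1]=1
    return m&r&(d>0)
E
python3 - <<'E'
from h import *
R={"scene":dict(bar=(275,350,185,225),knob=(325,365,240,275),tape=(180,232,180,225),block=(380,420,260,310),table=(420,470,180,240),plate=(215,350,210,345)),
"side":dict(bar=(220,272,190,230),knob=(235,265,140,168),tape=(322,382,240,290),block=(186,226,150,183),table=(150,220,240,300),plate=(220,375,155,252))}
H=dict(bar=((0,170,70),(5,255,255)),knob=((6,190,120),(15,255,255)),tape=((18,180,90),(30,255,255)),block=((5,100,40),(16,190,255)),table=((0,0,0),(180,255,255)),plate=((100,0,20),(140,110,90)))
for n in R:
    z=np.load(f"pics/{n}0.npz");im,d=z["im"],z["d"];X=cloud(d,arm.calibration(n))
    for k in R[n]:
        m=mask(im,*H[k],R[n][k],d);p=X[m]
        if len(p)<5: print(n,k,len(p));continue
        q=p-np.median(p,0); w=np.linalg.svd(q[:,:2],full_matrices=False)[2][0]; t=q[:,:2]@w
        lo,hi=np.percentile(t,[1,99]); c=np.median(p,0)[:2]
        print(n,k,len(p),"med",np.median(p,0).round(4),"zmax",np.percentile(p[:,2],95).round(4),"ang",np.degrees(np.arctan2(w[1],w[0])).round(1),"len",(hi-lo).round(3),"mid",(c+w*(lo+hi)/2).round(4))
        if k=="plate": 
            pp=p[np.abs(p[:,2]-.012)<.008]; print("  rect",cv2.minAreaRect((pp[:,:2]*1000).astype(np.float32)))
E
```

```text
scene bar 163 med [0.464  0.0561 0.0657] zmax 0.0681 ang 107.1 len 0.111 mid [0.4643 0.0552]
scene knob 11 med [0.5439 0.188  0.1145] zmax 0.1167 ang 93.6 len 0.018 mid [0.5437 0.1906]
scene tape 182 med [ 0.6197 -0.1633  0.0195] zmax 0.0248 ang 66.7 len 0.088 mid [ 0.6244 -0.1524]
scene block 927 med [0.4683 0.3095 0.034 ] zmax 0.0368 ang 36.0 len 0.073 mid [0.464  0.3064]
scene table 2991 med [ 0.2158  0.2623 -0.0005] zmax 0.0021 ang 23.4 len 0.195 mid [0.2115 0.2605]
scene plate 6305 med [0.666  0.13   0.0116] zmax 0.0675 ang 93.4 len 0.288 mid [0.6681 0.0949]
  rect ((620.4774169921875, 94.84889221191406), (228.74008178710938, 281.27880859375), 16.578479766845703)
side bar 265 med [0.4615 0.0425 0.0652] zmax 0.0682 ang 107.1 len 0.126 mid [0.46   0.0476]
side knob 162 med [0.5353 0.1869 0.1083] zmax 0.1171 ang -76.0 len 0.044 mid [0.5343 0.1907]
side tape 1004 med [ 0.6115 -0.1609  0.0197] zmax 0.0257 ang -130.5 len 0.09 mid [ 0.614  -0.1579]
side block 597 med [0.4564 0.2931 0.032 ] zmax 0.0368 ang -155.2 len 0.076 mid [0.4635 0.2964]
side table 4185 med [ 3.003e-01 -9.200e-03  3.000e-04] zmax 0.0023 ang -91.4 len 0.195 mid [ 0.3004 -0.0034]
side plate 3757 med [0.6093 0.0099 0.0125] zmax 0.0675 ang 133.8 len 0.336 mid [0.5726 0.0482]
  rect ((615.897705078125, 95.49165344238281), (233.7880859375, 298.7296447753906), 17.014352798461914)
```

Both cameras agree: fixture yaw is about 17° and its origin about (0.654, 0.106). That predicts the bar at (0.463, 0.048) and the knob at (0.539, 0.191), and both match the measurements. I'm moving above the knob.

```bash
python3 -m inch '[{"slide":[-0.0354,-0.018,0],"dr":[0,0,0],"fingers":0.04},{"slide":[-0.0354,-0.018,0],"dr":[0,0,0],"fingers":0.04},{"slide":[-0.0354,-0.018,0],"dr":[0,0,0],"fingers":0.04},{"slide":[-0.0354,-0.018,0],"dr":[0,0,0],"fingers":0.04},{"slide":[-0.0354,-0.018,0],"dr":[0,0,0],"fingers":0.04},{"slide":[-0.0354,-0.018,0],"dr":[0,0,0],"fingers":0.04},{"slide":[-0.0354,-0.018,0],"dr":[0,0,0],"fingers":0.04},{"slide":[-0.0354,-0.018,0],"dr":[0,0,0],"fingers":0.04},{"slide":[-0.0354,-0.018,0],"dr":[0,0,0],"fingers":0.04},{"slide":[-0.0354,-0.018,0],"dr":[0,0,0],"fingers":0.04}]'
python3 -m inch '[{"slide":[-0.0354,-0.018,0],"dr":[0,0,0],"fingers":0.04},{"slide":[-0.0354,-0.018,0],"dr":[0,0,0],"fingers":0.04},{"slide":[-0.0354,-0.018,0],"dr":[0,0,0],"fingers":0.04},{"slide":[0,0,0],"dr":[0,0,-0.124],"fingers":0.04},{"slide":[0,0,0],"dr":[0,0,-0.124],"fingers":0.04},{"slide":[0,0,0],"dr":[0,0,-0.124],"fingers":0.04},{"slide":[0,0,0],"dr":[0,0,-0.124],"fingers":0.04},{"slide":[0,0,0],"dr":[0,0,-0.124],"fingers":0.04},{"slide":[0,0,0],"dr":[0,0,-0.124],"fingers":0.04},{"slide":[0,0,0],"dr":[0,0,-0.124],"fingers":0.04}]'
python3 -m inch '[{"slide":[0,0,0],"dr":[0,0,-0.124],"fingers":0.04},{"slide":[0,0,0],"dr":[0,0,-0.124],"fingers":0.04},{"slide":[0,0,0],"dr":[0,0,-0.124],"fingers":0.04},{"slide":[0,0,0],"dr":[0,0,-0.124],"fingers":0.04},{"slide":[0,0,0],"dr":[0,0,-0.124],"fingers":0.04},{"slide":[0,0,0],"dr":[0,0,-0.124],"fingers":0.04},{"slide":[0,0,0],"dr":[0,0,-0.124],"fingers":0.04},{"slide":[0,0,0],"dr":[0,0,-0.124],"fingers":0.04},{"slide":[0,0,0],"dr":[0,0,-0.124],"fingers":0.04},{"slide":[0,0,0],"dr":[0,0,-0.124],"fingers":0.04}]'
python3 - <<'E'
from h import *
s=arm.state();print(np.round(s["joint_pos"],1),np.round(s["position"],4),np.round(s["tcp_rot"],3).tolist())
c=arm.calibration("wrist");im,d=arm.get_image("wrist");cv2.imwrite("pics/w1.png",im[:,:,::-1]);np.savez("pics/w1.npz",im=im,d=d,pose=c["pose"]);print(c)
E
```

```text
time_s: 0.93
position: [0.4551, 0.272, 0.2273]
tcp_rot: [[-0.956, 0.293, -0.001], [0.293, 0.956, -0.0], [0.001, -0.0, -1.0]]
force: [0.4, 0.5, -0.3]
finger_gap: 0.0398
gripper_force: 0.0
time_s: 1.77
position: [0.5396, 0.1909, 0.227]
tcp_rot: [[-0.839, -0.545, -0.001], [-0.545, 0.839, -0.0], [0.001, 0.001, -1.0]]
force: [0.1, -0.0, -0.3]
finger_gap: 0.04
gripper_force: 0.0
time_s: 2.6
position: [0.5396, 0.1909, 0.227]
tcp_rot: [[0.243, -0.97, -0.001], [-0.97, -0.243, -0.0], [-0.0, 0.001, -1.0]]
force: [-0.1, -0.8, 0.2]
finger_gap: 0.0402
gripper_force: 0.0
[ 13.1  21.4   4.2  72.9   0.  -90.9] [0.5396 0.1909 0.227 ] [[0.243, -0.97, -0.001], [-0.97, -0.243, -0.0], [-0.0, 0.001, -1.0]]
{'vfov': 62.66206387785427, 'cx': 282.06094877353536, 'cy': 212.1955474943644, 'pose': array([[-0.96975802,  0.23387733,  0.06979099,  0.55721883],
       [-0.24406481, -0.93080569, -0.27209032,  0.12089687],
       [ 0.00132609, -0.2808953 ,  0.9597375 ,  0.37330072],
       [ 0.        ,  0.        ,  0.        ,  1.        ]])}
```

View pics/w1.png

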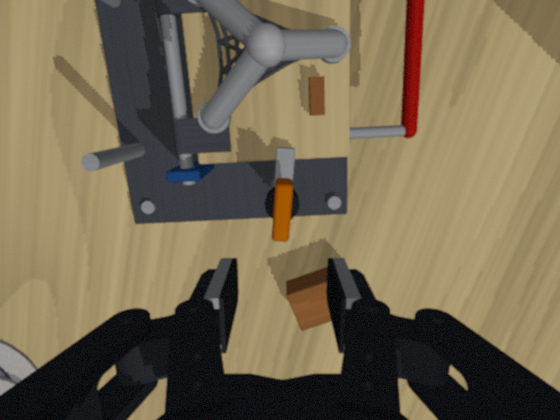

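The wrist view shows the orange wing at about (283,210), with the tongue over the board edge at (286,160). The bracket is well clear. Now I measure the knob's centre and angle.

Run:
```python
from h import *
z=np.load("pics/w1.npz");c=dict(arm.calibration("wrist"));c["pose"]=z["pose"];X=cloud(z["d"],c)
m=mask(z["im"],(6,190,100),(15,255,255),(265,300,170,250),z["d"]);p=X[m];p=p[p[:,2]>.110]
print(len(p),p[:,2].mean(),cv2.minAreaRect((p[:,:2]*1000).astype(np.float32)))
m=mask(z["im"],(0,170,50),(5,255,255),(395,430,0,145),z["d"]);p=X[m]
q=p-p.mean(0);w=np.linalg.svd(q,full_matrices=False)[2][0];print("bar",p[:,2].max(),np.degrees(np.arctan2(w[1],w[0])),p.mean(0))
```

```text
218 0.11512324637400882 ((538.2365112304688, 194.3314208984375), (13.409079551696777, 46.307212829589844), 10.096081733703613)
bar 0.06970106945087745 107.24762965497847 [0.46112942 0.06000203 0.06577812]
```

```bash
python3 -m inch '[{"slide":[-0.002,0.0006,0.01],"dr":[0,0,0.07],"fingers":0.04},{"slide":[0,0,0.03],"dr":[0,0,0],"fingers":0.04},{"slide":[0,0,0.03],"dr":[0,0,0],"fingers":0.04},{"slide":[0,0,0.03],"dr":[0,0,0],"fingers":0.04},{"slide":[0,0,0.02],"dr":[0,0,0],"fingers":0.04},{"slide":[0,0,0],"dr":[0,0,0],"fingers":0.04},{"slide":[0,0,0],"dr":[0,0,0],"fingers":0.0},{"slide":[0,0,0],"dr":[0,0,0],"fingers":0.0},{"slide":[0,0,0],"dr":[0,0,0],"fingers":0.0},{"slide":[0,0,0],"dr":[0,0,0],"fingers":0.0}]' 30
python3 -m inch '[{"slide":[0,0,0],"dr":[0,0,0],"fingers":0.0},{"slide":[0,0,0],"dr":[0,0,0],"fingers":0.0}]'
```

```text
time_s: 3.48
position: [0.5393, 0.1929, 0.1092]
tcp_rot: [[0.168, -0.986, 0.001], [-0.986, -0.168, 0.0], [-0.0, -0.001, -1.0]]
force: [-3.2, -1.6, 3.0]
finger_gap: 0.0122
gripper_force: 30.5
time_s: 3.65
position: [0.5393, 0.1929, 0.1091]
tcp_rot: [[0.168, -0.986, 0.001], [-0.986, -0.168, 0.0], [-0.0, -0.001, -1.0]]
force: [-4.4, -0.5, 6.6]
finger_gap: 0.0121
gripper_force: 30.9
```

```bash
python3 -m inch '[{"slide":[0,0,0],"dr":[0,0,0.1],"fingers":0.0},{"slide":[0,0,0],"dr":[0,0,0.1],"fingers":0.0},{"slide":[0,0,0],"dr":[0,0,0.1],"fingers":0.0},{"slide":[0,0,0],"dr":[0,0,0.1],"fingers":0.0},{"slide":[0,0,0],"dr":[0,0,0.1],"fingers":0.0},{"slide":[0,0,0],"dr":[0,0,0.1],"fingers":0.0},{"slide":[0,0,0],"dr":[0,0,0.1],"fingers":0.0},{"slide":[0,0,0],"dr":[0,0,0.1],"fingers":0.0},{"slide":[0,0,0],"dr":[0,0,0.1],"fingers":0.0},{"slide":[0,0,0],"dr":[0,0,0.1],"fingers":0.0}]'
python3 -m inch '[{"slide":[0,0,0],"dr":[0,0,0.1],"fingers":0.0},{"slide":[0,0,0],"dr":[0,0,0.1],"fingers":0.0},{"slide":[0,0,0],"dr":[0,0,0.1],"fingers":0.0},{"slide":[0,0,0],"dr":[0,0,0.03],"fingers":0.0},{"slide":[0,0,0],"dr":[0,0,0],"fingers":0.0},{"slide":[0,0,0],"dr":[0,0,0],"fingers":0.0}]'
python3 -c "
from rig import arm;s=arm.state();print(s['wrist_torque'],s['joint_pos'])"
```

```text
time_s: 4.48
position: [0.5367, 0.1937, 0.1091]
tcp_rot: [[-0.741, -0.671, -0.003], [-0.671, 0.741, 0.002], [0.001, 0.004, -1.0]]
force: [-11.3, 1.0, 11.2]
finger_gap: 0.0127
gripper_force: 31.5
time_s: 4.98
position: [0.5362, 0.1944, 0.1091]
tcp_rot: [[-0.917, -0.4, -0.004], [-0.4, 0.917, 0.004], [0.002, 0.005, -1.0]]
force: [-10.9, 3.7, 12.6]
finger_gap: 0.0123
gripper_force: 31.5
[0.53867796 2.35939791 0.11451953] [ 13.41937726  24.65964356  -8.768423    56.74059952   0.25550088
 -10.15789346]
```

Tool has turned 1.33 rad from about 0.12, so the knob is at its stop. I release it, lift, and move above the bar.

```bash
python3 -m inch '[{"slide":[0,0,0],"dr":[0,0,0],"fingers":0.04},{"slide":[0,0,0],"dr":[0,0,0],"fingers":0.04},{"slide":[0,0,0],"dr":[0,0,0],"fingers":0.04},{"slide":[0,0,0],"dr":[0,0,0],"fingers":0.04},{"slide":[0,0,-0.03],"dr":[0,0,0],"fingers":0.04},{"slide":[0,0,-0.04],"dr":[0,0,0],"fingers":0.04},{"slide":[0,0,-0.04],"dr":[0,0,0],"fingers":0.04},{"slide":[0.025,-0.0208,0],"dr":[0,0,0],"fingers":0.04},{"slide":[0.025,-0.0208,0],"dr":[0,0,0],"fingers":0.04},{"slide":[0.025,-0.0208,0],"dr":[0,0,0],"fingers":0.04}]' 30
python3 -m inch '[{"slide":[0.025,-0.0208,0],"dr":[0,0,0],"fingers":0.04},{"slide":[0.025,-0.0208,0],"dr":[0,0,0],"fingers":0.04},{"slide":[0,0,0],"dr":[0,0,0.12],"fingers":0.04},{"slide":[0,0,0],"dr":[0,0,0.12],"fingers":0.04},{"slide":[0,0,0],"dr":[0,0,0.12],"fingers":0.04},{"slide":[0,0,0],"dr":[0,0,0.12],"fingers":0.04},{"slide":[0,0,0],"dr":[0,0,0.12],"fingers":0.04},{"slide":[0,0,0],"dr":[0,0,0.12],"fingers":0.04},{"slide":[0,0,0],"dr":[0,0,0.12],"fingers":0.04},{"slide":[0,0,0],"dr":[0,0,0.12],"fingers":0.04}]'
python3 -m inch '[{"slide":[0,0,0],"dr":[0,0,0.12],"fingers":0.04},{"slide":[0,0,0],"dr":[0,0,0.12],"fingers":0.04},{"slide":[0,0,0],"dr":[0,0,0.12],"fingers":0.04},{"slide":[0,0,0],"dr":[0,0,0.12],"fingers":0.04},{"slide":[0,0,0],"dr":[0,0,0.12],"fingers":0.04},{"slide":[0,0,0],"dr":[0,0,0.12],"fingers":0.04},{"slide":[0,0,0],"dr":[0,0,0],"fingers":0.04}]'
python3 - <<'E'
from h import *
s=arm.state();print(np.round(s["joint_pos"],1),np.round(s["position"],4),np.round(s["tcp_rot"],3).tolist())
c=arm.calibration("wrist");im,d=arm.get_image("wrist");cv2.imwrite("pics/w2.png",im[:,:,::-1]);np.savez("pics/w2.npz",im=im,d=d,pose=c["pose"])
X=cloud(d,c);m=mask(im,(0,170,50),(5,255,255),(0,560,0,420),d);p=X[m]
cen,size,a=cv2.minAreaRect((p[:,:2]*1000).astype(np.float32));print(len(p),cen,size,a,np.percentile(p[:,2],[5,50,95]))
t=p[p[:,2]>np.percentile(p[:,2],70)];print(t.mean(0))
E
```

```text
time_s: 5.82
position: [0.4963, 0.105, 0.2189]
tcp_rot: [[-0.917, -0.4, 0.004], [-0.4, 0.917, 0.0], [-0.004, -0.002, -1.0]]
force: [-0.2, -1.0, 0.1]
finger_gap: 0.0399
gripper_force: 0.0
time_s: 6.65
position: [0.4663, 0.0473, 0.2177]
tcp_rot: [[-0.849, 0.528, 0.001], [0.528, 0.849, -0.0], [-0.001, 0.0, -1.0]]
force: [-1.0, -0.5, 0.3]
finger_gap: 0.0398
gripper_force: 0.0
time_s: 7.23
position: [0.4663, 0.0474, 0.2177]
tcp_rot: [[-0.294, 0.956, 0.001], [0.956, 0.294, -0.0], [-0.0, 0.001, -1.0]]
force: [0.2, -1.6, -0.6]
finger_gap: 0.0397
gripper_force: 0.0
[ -2.    9.5 -13.2  67.3  -0.   70.9] [0.4663 0.0474 0.2177] [[-0.294, 0.956, 0.001], [0.956, 0.294, -0.0], [-0.0, 0.001, -1.0]]
1761 (524.53955078125, 18.02098846435547) (93.63340759277344, 239.0179901123047) 61.209354400634766 [0.0635506  0.06627283 0.06782262]
[0.46156592 0.05417297 0.06739227]
```

View pics/w2.png

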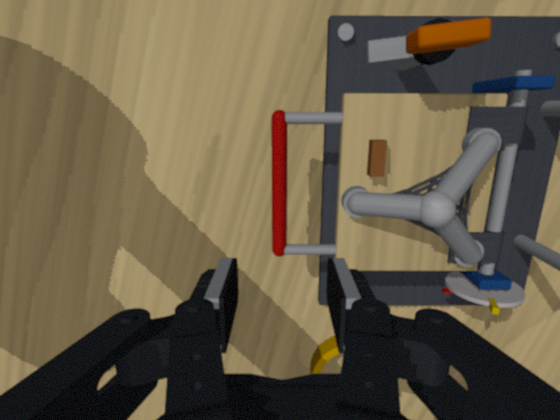

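The tongue now points away beside the flap, at about (390,48). The bar runs from (279,115) to (279,252), and the red pointer at (447,291) is far from the yellow mark at (494,306).

Run:
```python
from h import *
z=np.load("pics/w2.npz");c=dict(arm.calibration("wrist"));X=cloud(z["d"],{**c,"pose":z["pose"]})
m=mask(z["im"],(0,170,50),(5,255,255),(265,295,105,262),z["d"]);p=X[m]
q=p-p.mean(0);w=np.linalg.svd(q,full_matrices=False)[2][0];t=q@w;print(p.mean(0)+w*(t.min()+t.max())/2,np.degrees(np.arctan2(w[1],w[0])),np.ptp(t),len(p),np.percentile(p[:,2],[2,50,98]))
n=np.array([-w[1],w[0]]);n/=np.linalg.norm(n);e=q[:,:2]@n;print("width",np.ptp(e),p.mean(0)[:2]+n*(e.min()+e.max())/2)
```

```text
[0.46167342 0.05228135 0.06611022] -72.82073874133401 0.12921985783243775 1737 [0.06308122 0.06629682 0.0681211 ]
width 0.012028865368055332 [0.46028991 0.05578667]
```

```bash
python3 -m inch '[{"slide":[0.0037,-0.0033,0.03],"dr":[0,0,0],"fingers":0.036},{"slide":[0,0,0.035],"dr":[0,0,0],"fingers":0.036},{"slide":[0,0,0.035],"dr":[0,0,0],"fingers":0.036},{"slide":[0,0,0.035],"dr":[0,0,0],"fingers":0.036},{"slide":[0,0,0.021],"dr":[0,0,0],"fingers":0.036},{"slide":[0,0,0],"dr":[0,0,0],"fingers":0.036},{"slide":[0,0,0],"dr":[0,0,0],"fingers":0.0},{"slide":[0,0,0],"dr":[0,0,0],"fingers":0.0},{"slide":[0,0,0],"dr":[0,0,0],"fingers":0.0},{"slide":[0,0,0],"dr":[0,0,0],"fingers":0.0}]' 40
python3 -m inch '[{"slide":[0,0,0],"dr":[0,0,0],"fingers":0.0},{"slide":[0,0,0],"dr":[0,0,0],"fingers":0.0},{"slide":[0,0,0],"dr":[0,0,0],"fingers":0.0}]'
```

```text
time_s: 8.12
position: [0.4635, 0.0501, 0.0634]
tcp_rot: [[-0.297, 0.955, 0.004], [0.955, 0.297, -0.0], [-0.001, 0.004, -1.0]]
force: [0.2, -0.5, 0.9]
finger_gap: -0.0001
gripper_force: 0.0
time_s: 8.37
position: [0.4633, 0.0501, 0.0631]
tcp_rot: [[-0.297, 0.955, 0.004], [0.955, 0.297, -0.0], [-0.001, 0.004, -1.0]]
force: [0.8, -0.1, 7.1]
finger_gap: -0.0001
gripper_force: 3.4
```

The fingers closed fully, so the grasp missed. I'm looking.

Run:
```python
from h import *
s=arm.state();print(s["position"],s["force"],s["finger_gap"],s["gripper_force"])
im,d=arm.get_image("side");a=cv2.resize(im[110:270,170:390],None,fx=2.5,fy=2.5)
c=arm.calibration("wrist");im,d=arm.get_image("wrist");np.savez("pics/w3.npz",im=im,d=d,pose=c["pose"])
b=cv2.resize(im,(550,412));o=np.zeros((412+188,800,3),np.uint8)
cv2.imwrite("pics/s3.png",a[:,:,::-1]);cv2.imwrite("pics/w3.png",im[:,:,::-1])
```

```text
[0.46330295 0.05008614 0.06310568] [ 0.79125821 -0.06830087  7.06664508] -0.0001347344614927464 3.414446096867323
```

View pics/s3.png

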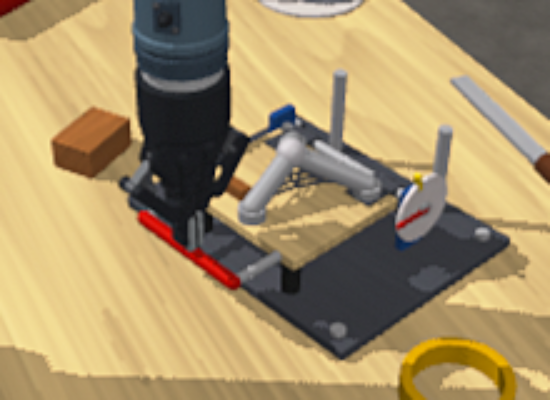

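View pics/w3.png

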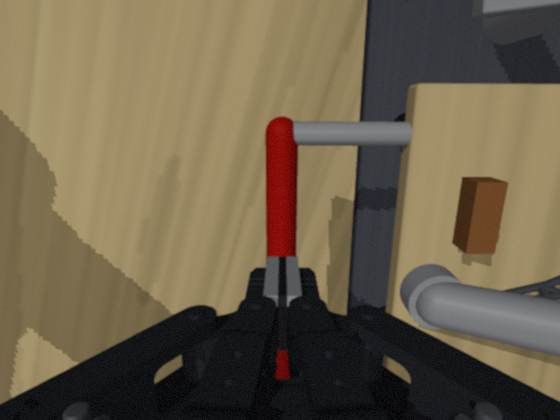

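The bar lines up with the pads at column 283, but the gap reads zero. I need to know the bar's height now.

Run:
```python
from h import *
z=np.load("pics/w3.npz");c=arm.calibration("wrist");X=cloud(z["d"],{**c,"pose":z["pose"]})
for roi in[(265,300,115,160),(265,300,160,205),(265,300,205,250),(275,292,350,380)]:
    p=X[mask(z["im"],(0,170,50),(5,255,255),roi,z["d"])];print(len(p),p.mean(0).round(4),np.percentile(p[:,2],[5,95]).round(4))
for v in(262,270,280,290,300,310,320,340,360,370):
    print(v,[X[v,u].round(3).tolist() for u in(272,283,294)])
P=z["pose"];print(P.round(3).tolist())
s=arm.state();print(s["joint_pos"],s["tau"])
```

```text
1047 [0.4449 0.1066 0.0656] [0.0629 0.0675]
1217 [0.4502 0.09   0.0659] [0.0634 0.0675]
1185 [0.4561 0.0708 0.0658] [0.0633 0.0675]
301 [0.4774 0.0047 0.0699] [0.0657 0.1125]
262 [[0.456, 0.059, 0.077], [0.46, 0.06, 0.077], [0.465, 0.061, 0.077]]
270 [[0.456, 0.059, 0.085], [0.461, 0.06, 0.084], [0.465, 0.061, 0.084]]
280 [[0.457, 0.058, 0.092], [0.461, 0.06, 0.092], [0.464, 0.061, 0.093]]
290 [[0.457, 0.059, 0.101], [0.46, 0.06, 0.101], [0.464, 0.061, 0.1]]
300 [[0.457, 0.06, 0.109], [0.461, 0.059, 0.105], [0.464, 0.062, 0.108]]
310 [[0.457, 0.059, 0.114], [0.462, 0.054, 0.104], [0.463, 0.062, 0.115]]
320 [[0.457, 0.06, 0.12], [0.463, 0.051, 0.104], [0.463, 0.062, 0.121]]
340 [[0.458, 0.056, 0.124], [0.466, 0.043, 0.104], [0.464, 0.059, 0.125]]
360 [[0.462, 0.043, 0.115], [0.478, 0.006, 0.067], [0.469, 0.045, 0.116]]
370 [[0.462, 0.042, 0.119], [0.48, -0.001, 0.066], [0.469, 0.044, 0.119]]
[[0.955, -0.285, -0.087, 0.442], [0.298, 0.916, 0.269, 0.118], [0.003, -0.283, 0.959, 0.209], [0.0, 0.0, 0.0, 1.0]]
[-1.63676752e+00  1.61995331e+01 -2.92271729e+01  4.43630369e+01
  2.69661770e-03  7.11063011e+01] [ 2.95175286e-02 -3.38830161e+01  2.01621151e+01 -4.88513688e-03
  1.80269399e-02  3.58896586e-04]
```

Run:
```python
from h import *
c=arm.calibration("wrist")
T={"w1":([.5396,.1909,.227]),"w2":([.4663,.0474,.2177]),"w3":([.4633,.0501,.0631])}
R={"w1":[[0.243,-0.97,-0.001],[-0.97,-0.243,0],[0,0.001,-1]],"w2":[[-0.294,0.956,0.001],[0.956,0.294,0],[0,0.001,-1]],"w3":[[-0.297,0.955,0.004],[0.955,0.297,0],[-0.001,0.004,-1]]}
for k in T:
    z=np.load(f"pics/{k}.npz");X=cloud(z["d"],{**c,"pose":z["pose"]});L=(X-T[k])@np.array(R[k])*1000
    for u in ((232,236,336) if k!="w3" else (270,283,296)):
        print(k,u,[(v,L[v,u].round(0).astype(int).tolist()) for v in range(240,345,8)])
```

```text
w1 232 [(240, [-71, -57, 227]), (248, [-80, -58, 226]), (256, [-91, -58, 228]), (264, [11, -21, -15]), (272, [11, -20, -22]), (280, [8, -20, -23]), (288, [5, -20, -24]), (296, [2, -20, -25]), (304, [-1, -20, -26]), (312, [-4, -20, -26]), (320, [-7, -20, -27]), (328, [-10, -20, -28]), (336, [-200, -63, 228]), (344, [-211, -63, 227])]
w1 236 [(240, [-70, -53, 226]), (248, [-80, -53, 226]), (256, [-90, -53, 226]), (264, [9, -20, -10]), (272, [6, -20, -12]), (280, [3, -20, -12]), (288, [-1, -20, -13]), (296, [-4, -20, -14]), (304, [-8, -20, -15]), (312, [-165, -56, 227]), (320, [-177, -57, 228]), (328, [-188, -57, 227]), (336, [-200, -58, 227]), (344, [-212, -58, 228])]
w1 336 [(240, [-71, 63, 228]), (248, [-80, 63, 227]), (256, [-90, 63, 227]), (264, [12, 22, -15]), (272, [11, 21, -22]), (280, [12, 20, -30]), (288, [9, 20, -30]), (296, [6, 20, -31]), (304, [3, 20, -32]), (312, [0, 20, -33]), (320, [-3, 20, -33]), (328, [-6, 20, -34]), (336, [-9, 20, -35]), (344, [-212, 69, 227])]
w2 232 [(240, [-69, -57, 219]), (248, [-79, -57, 218]), (256, [-88, -57, 217]), (264, [10, -21, -16]), (272,
[... 1085 characters left out ...]
, (312, [12, -4, -54]), (320, [11, -4, -57]), (328, [11, -3, -61]), (336, [11, -3, -65]), (344, [9, -3, -64])]
w3 283 [(240, [16, 0, -4]), (248, [12, 0, -4]), (256, [8, 0, -3]), (264, [10, 0, -16]), (272, [10, 0, -23]), (280, [10, 0, -29]), (288, [10, 0, -35]), (296, [10, 0, -42]), (304, [7, 0, -42]), (312, [4, 0, -42]), (320, [0, 0, -41]), (328, [-3, 0, -41]), (336, [-5, 0, -42]), (344, [-9, 0, -41])]
w3 296 [(240, [15, 6, 1]), (248, [10, 6, 2]), (256, [6, 6, 3]), (264, [10, 6, -16]), (272, [11, 5, -24]), (280, [10, 5, -30]), (288, [10, 5, -36]), (296, [10, 5, -41]), (304, [11, 4, -48]), (312, [11, 4, -53]), (320, [11, 4, -57]), (328, [11, 4, -61]), (336, [13, 4, -67]), (344, [11, 4, -67])]
```

The pictures show the real fingertips about 10 mm *behind* the stated TCP, not 22 mm ahead, so the tips are resting on top of the bar. That also fits the 7 N upward force. Before going deeper I check the bracket height near the bar.

Run:
```python
from h import *
c=arm.calibration("wrist")
o=np.array([.654,.106]);a=np.radians(17.1);F=np.array([[np.cos(a),np.sin(a)],[-np.sin(a),np.cos(a)]])
z=np.load("pics/w2.npz");X=cloud(z["d"],{**c,"pose":z["pose"]});
for v,u in[(200,345),(200,355),(205,370),(205,390),(208,410),(208,437),(158,377),(46,390),(36,450)]:
    print(v,u,(F@(X[v,u,:2]-o)).round(3),X[v,u,2].round(3))
im,d=arm.get_image("scene");X=cloud(d,arm.calibration("scene"))
T=np.array([.4633,.0501,.0631]);R=np.array([[-0.297,0.955,0.004],[0.955,0.297,0],[-0.001,0.004,-1]])
L=(X-T)@R*1000
m=(d>0)&(np.abs(L[...,0])<60)&(np.abs(L[...,1])<70)&(L[...,2]>-90)&(L[...,2]<30)
p=L[m]
for lo in range(-90,30,8):
    q=p[(p[:,2]>=lo)&(p[:,2]<lo+8)]; q=q[np.abs(q[:,1])<75]
    if len(q):print(lo,len(q),q.min(0).astype(int)[:2],q.max(0).astype(int)[:2])
cv2.imwrite("pics/sc4.png",cv2.resize(im[150:300,220:400],None,fx=4,fy=4)[:,:,::-1])
```

```text
200 345 [-0.143 -0.003] 0.078
200 355 [-0.136 -0.001] 0.086
205 370 [-0.125 -0.003] 0.093
205 390 [-0.111 -0.001] 0.1
208 410 [-0.099 -0.001] 0.111
208 437 [-0.084  0.002] 0.122
158 377 [-0.118  0.033] 0.077
46 390 [-0.115  0.117] 0.076
36 450 [-0.087  0.117] 0.116
-90 31 [ -9 -11] [18 61]
-82 22 [ 10 -16] [18 48]
-74 30 [-15 -14] [17 41]
-66 12 [ 7 14] [13 40]
-58 34 [ -3 -13] [14 34]
-50 7 [ 8 -5] [13 27]
-42 3 [ 9 -3] [11  7]
-34 7 [ 9 -3] [11  6]
-26 33 [-14  -6] [11 69]
-18 36 [-19  -7] [11 68]
-10 216 [-58  -4] [59 69]
-2 373 [-59  -5] [59 69]
6 8 [-46   4] [55  5]
```

View pics/sc4.png

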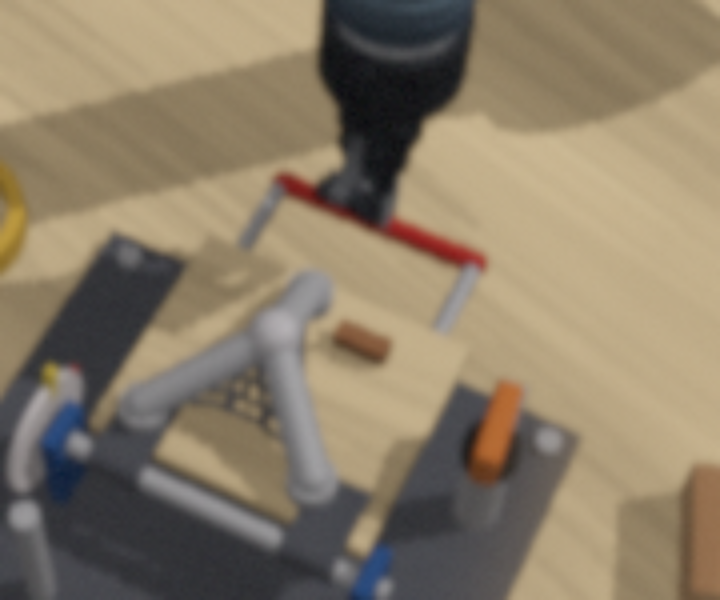

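Confirmed: the tips rest on the bar top at (360,205) in the crop. I raise, open, shift 22 mm along the bar away from the bracket foot, go about 28 mm deeper and close.

```bash
python3 -m inch '[{"slide":[0,0,-0.025],"dr":[0,0,0],"fingers":0.0},{"slide":[0.022,-0.0007,-0.02],"dr":[0,0,0],"fingers":0.03},{"slide":[0,0,0],"dr":[0,0,0],"fingers":0.03},{"slide":[0,0,0],"dr":[0,0,0],"fingers":0.03},{"slide":[0,0,0.02],"dr":[0,0,0],"fingers":0.03},{"slide":[0,0,0.02],"dr":[0,0,0],"fingers":0.03},{"slide":[0,0,0.01],"dr":[0,0,0],"fingers":0.03}]' 40
python3 -m inch '[{"slide":[0,0,0.01],"dr":[0,0,0],"fingers":0.03},{"slide":[0,0,0.01],"dr":[0,0,0],"fingers":0.03}]'
```

```text
time_s: 9.1
position: [0.4526, 0.0704, 0.054]
tcp_rot: [[-0.296, 0.955, -0.003], [0.955, 0.296, -0.0], [0.001, -0.003, -1.0]]
force: [-0.2, -0.7, -1.6]
finger_gap: 0.0302
gripper_force: 0.0
time_s: 9.27
position: [0.4532, 0.0704, 0.0348]
tcp_rot: [[-0.296, 0.955, -0.002], [0.955, 0.296, -0.0], [0.0, -0.002, -1.0]]
force: [0.3, 0.2, 0.6]
finger_gap: 0.0301
gripper_force: 0.0
```

```bash
python3 -m inch '[{"slide":[0,0,0],"dr":[0,0,0],"fingers":0.0},{"slide":[0,0,0],"dr":[0,0,0],"fingers":0.0},{"slide":[0,0,0],"dr":[0,0,0],"fingers":0.0},{"slide":[0,0,0],"dr":[0,0,0],"fingers":0.0},{"slide":[0,0,0],"dr":[0,0,0],"fingers":0.0}]' 40
python3 - <<'E'
import numpy as np
o=0
# arc steps: tool y = fixture +x, tool z = down
t=np.radians(np.arange(0,73.3,6.06)); t=np.linspace(0,1.27,21)
x=-.2*np.cos(t);z=.2*np.sin(t)
for i in range(20): print(round(t[i+1],3),"ty %.4f tz %.4f"%(x[i+1]-x[i],-(z[i+1]-z[i])))
E
```

```text
time_s: 9.68
position: [0.4562, 0.0716, 0.0368]
tcp_rot: [[-0.297, 0.955, 0.003], [0.955, 0.297, 0.002], [0.001, 0.004, -1.0]]
force: [3.9, 3.9, -2.1]
finger_gap: 0.013
gripper_force: 38.9
0.064 ty 0.0004 tz -0.0127
0.127 ty 0.0012 tz -0.0126
0.19 ty 0.0020 tz -0.0125
0.254 ty 0.0028 tz -0.0124
0.318 ty 0.0036 tz -0.0122
0.381 ty 0.0043 tz -0.0119
0.444 ty 0.0051 tz -0.0116
0.508 ty 0.0058 tz -0.0113
0.572 ty 0.0065 tz -0.0109
0.635 ty 0.0072 tz -0.0105
0.698 ty 0.0079 tz -0.0100
0.762 ty 0.0085 tz -0.0095
0.826 ty 0.0091 tz -0.0089
0.889 ty 0.0096 tz -0.0083
0.952 ty 0.0101 tz -0.0077
1.016 ty 0.0106 tz -0.0070
1.08 ty 0.0110 tz -0.0063
1.143 ty 0.0114 tz -0.0056
1.207 ty 0.0117 tz -0.0049
1.27 ty 0.0120 tz -0.0041
```

Gripped: the gap is 13 mm on the bar. I start the arc.

```bash
python3 -m inch '[{"slide":[0,0.0024,-0.0127],"dr":[0,0,0],"fingers":0.0},{"slide":[0,0.0022,-0.0126],"dr":[0,0,0],"fingers":0.0},{"slide":[0,0.002,-0.0125],"dr":[0,0,0],"fingers":0.0},{"slide":[0,0.0028,-0.0124],"dr":[0,0,0],"fingers":0.0},{"slide":[0,0.0036,-0.0122],"dr":[0,0,0],"fingers":0.0},{"slide":[0,0,0],"dr":[0,0,0],"fingers":0.0}]' 30
```

```text
time_s: 10.18
position: [0.4663, 0.0746, 0.0999]
tcp_rot: [[-0.296, 0.955, -0.001], [0.955, 0.296, 0.0], [0.0, -0.001, -1.0]]
force: [-2.2, -0.1, -1.5]
finger_gap: 0.0127
gripper_force: 37.3
```

```bash
python3 -m inch '[{"slide":[0,0.0043,-0.0119],"dr":[0,0,0],"fingers":0.0},{"slide":[0,0.0051,-0.0116],"dr":[0,0,0],"fingers":0.0},{"slide":[0,0.0058,-0.0113],"dr":[0,0,0],"fingers":0.0},{"slide":[0,0.0065,-0.0109],"dr":[0,0,0],"fingers":0.0},{"slide":[0,0.0072,-0.0105],"dr":[0,0,0],"fingers":0.0},{"slide":[0,0.0079,-0.01],"dr":[0,0,0],"fingers":0.0},{"slide":[0,0.0085,-0.0095],"dr":[0,0,0],"fingers":0.0},{"slide":[0,0,0],"dr":[0,0,0],"fingers":0.0}]'
python3 -m inch '[{"slide":[0,0.0091,-0.0089],"dr":[0,0,0],"fingers":0.0},{"slide":[0,0.0096,-0.0083],"dr":[0,0,0],"fingers":0.0},{"slide":[0,0.0101,-0.0077],"dr":[0,0,0],"fingers":0.0},{"slide":[0,0.0106,-0.007],"dr":[0,0,0],"fingers":0.0},{"slide":[0,0,0],"dr":[0,0,0],"fingers":0.0}]'
```

```text
time_s: 10.85
position: [0.5076, 0.0873, 0.1749]
tcp_rot: [[-0.296, 0.955, -0.005], [0.955, 0.296, -0.002], [-0.0, -0.006, -1.0]]
force: [-9.8, -3.3, 6.6]
finger_gap: 0.0128
gripper_force: 35.9
time_s: 11.27
position: [0.5469, 0.0992, 0.2083]
tcp_rot: [[-0.296, 0.955, -0.002], [0.955, 0.296, -0.001], [-0.001, -0.002, -1.0]]
force: [-10.4, -1.7, 14.9]
finger_gap: 0.0124
gripper_force: 36.7
```

```bash
python3 -m inch '[{"slide":[0,0.011,-0.0063],"dr":[0,0,0],"fingers":0.0},{"slide":[0,0.0114,-0.0056],"dr":[0,0,0],"fingers":0.0},{"slide":[0,0.0117,-0.0049],"dr":[0,0,0],"fingers":0.0},{"slide":[0,0.008,-0.0028],"dr":[0,0,0],"fingers":0.0},{"slide":[0,0.004,-0.0012],"dr":[0,0,0],"fingers":0.0},{"slide":[0,0,0],"dr":[0,0,0],"fingers":0.0},{"slide":[0,0,0],"dr":[0,0,0],"fingers":0.0},{"slide":[0,0,0],"dr":[0,0,0],"fingers":0.0}]'
python3 - <<'E'
from h import *
s=arm.state();print(s["position"],s["force"],s["gripper_force"],s["finger_gap"])
im,d=arm.get_image("side");cv2.imwrite("pics/s5.png",cv2.resize(im[70:270,190:390],None,fx=3,fy=3,interpolation=cv2.INTER_CUBIC)[:,:,::-1])
a=np.radians(17.1);dx=np.array(s["position"])-[.4562,.0716,.0368]
print("along",dx[0]*np.cos(a)+dx[1]*np.sin(a),"lat",-dx[0]*np.sin(a)+dx[1]*np.cos(a),"up",dx[2])
u=dx[0]*np.cos(a)+dx[1]*np.sin(a);print("theta",np.arccos(1-u/.2),np.arctan2(dx[2],.2-u))
# red points in both cameras, hinge-angle from arm direction
for n in("side","scene"):
    if n=="scene": im,d=arm.get_image(n)
    X=cloud(d,arm.calibration(n));m=mask(im,(0,170,60),(5,255,255),(180,400,60,300),d);p=X[m];p=p[(p[:,2]>.15)&(p[:,2]<.4)]
    if len(p)>5:
        F=np.array([[np.cos(a),np.sin(a)],[-np.sin(a),np.cos(a)]]);q=(p[:,:2]-[.654,.106])@F.T;print(n,len(p),q.mean(0),p[:,2].mean(),np.arctan2(p[:,2].mean()-.06,-q[:,0].mean()))
E
```

```text
time_s: 11.93
position: [0.592, 0.113, 0.2277]
tcp_rot: [[-0.296, 0.955, 0.001], [0.955, 0.296, -0.001], [-0.001, 0.001, -1.0]]
force: [-1.3, -0.9, 6.0]
finger_gap: 0.0131
gripper_force: 37.4
[0.59201762 0.11296176 0.22771967] [-1.31940329 -0.9429833   5.96786545] 37.42671489715576 0.013139576242326425
along 0.1419755542975273 lat -0.00040257337915741015 up 0.1909196660765575
theta 1.2764417696364707 1.2757464183236071
side 217 [-0.06242543 -0.01681197] 0.25487140158010335 1.2607834623112772
scene 258 [-0.05524518  0.0029694 ] 0.2569107361317709 1.297268877633299
```

View pics/s5.png

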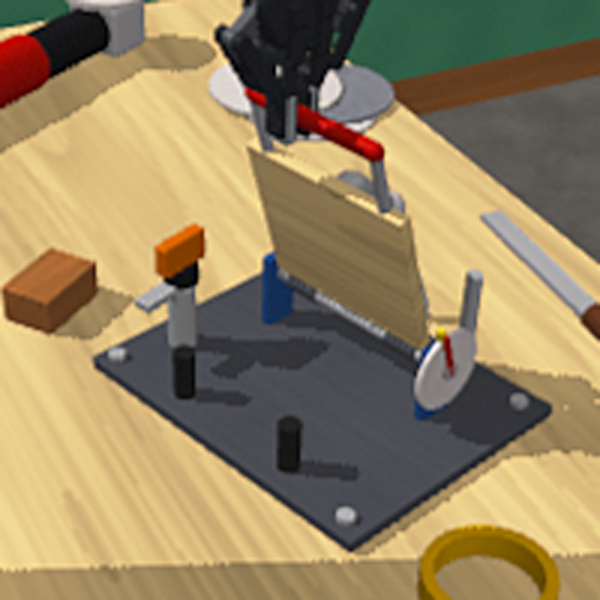

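The picture shows the flap held upright by the bar at about (310,125), the red pointer at the yellow mark (443,335), the knob turned free, and the block and tape unmoved. All the angle estimates lie between 1.26 and 1.30 rad. I let it settle briefly and hand in.

```bash
python3 -m inch '[{"slide":[0,0,0],"dr":[0,0,0],"fingers":0.0},{"slide":[0,0,0],"dr":[0,0,0],"fingers":0.0},{"slide":[0,0,0],"dr":[0,0,0],"fingers":0.0}]' && python3 -c "
from rig import arm;print(arm.job_done())"
```

```text
time_s: 12.28
position: [0.5919, 0.1129, 0.2277]
tcp_rot: [[-0.296, 0.955, 0.001], [0.955, 0.296, -0.001], [-0.001, 0.001, -1.0]]
force: [-2.6, -0.2, 6.4]
finger_gap: 0.0123
gripper_force: 37.4
the job is handed in; nothing more can be done
None
```

I turned the knob clockwise to its stop and handed the job in at 12.3 s with the flap held at rest in the fingers at about 1.27 rad (estimates 1.26–1.30); the tape and block look unmoved, and no verdict was returned.

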